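# Close the tea box: fold its lid over and tuck it under the lip

## Task

Close the wooden tea box: with the fingertips, fold its springy open lid over and down, keep it down, and push it along, away from its hinge, until its edge is tucked fully home beneath the steel lip, then let go. Only push: leave the box standing where it is on the counter, not lifted, tipped or shoved along, and leave the things around it alone.

Things in the scene. Friction and masses are not known exactly. Their poses are not given: they have to be found in the camera images.
- tea_box: Wooden box of tea sachets on rubber feet, 150 mm along its x, 160 mm along its y, 68 mm high, about 1.7 kg, loose on the counter. Origin: centre of its underside; z up. The lid's hinge is at its -x end, the steel lip at its +x end; the lid is pushed home towards its +x.
- lid (a joint): Lid angle about its hinge: 0 flat on the box, 1.57 upright, more leaning back over the -x end (stop 2.2). Starts at 1.4 to 2.0. A spring lifts it again if let go untucked; holding it flat takes about 5 N down beside the ridge. The lid is a wooden plate 5 mm thick, 140 mm wide (along box y), reaching 112.5 mm from the hinge pin, with a rounded steel edge bar 5 mm thick at its free end.
- lid_slide (a joint): How far the hinge pin and the lid have been pushed along the pin's slots towards box +x: 0 drawn back (start), 0.020 m at the stop, fully home. Stays where left (friction about 5 N), and slides at any lid angle. The lid must come down with the pin drawn back (below about 0.004 m), or its edge lands on top of the lip.
- hinge_pin (a point): Middle of the lid's hinge pin, at the lid's mid-thickness, 73 mm above the counter, 70 mm to the box's -x side of its origin when drawn back. Moves with joint lid_slide. The pin runs along box y.
- lid_ridge (a point): Foot of the push ridge, middle of its hinge-side face, on the lid's outer (upper when closed) face, 72 mm from the pin. The ridge is a bar along box y, 100 mm long, 8 mm thick, 10.5 mm high: a fingertip on the lid just on its hinge side holds the lid down and pushes it home. Frame turns with the lid: x from pin to free edge, z out of the outer face.
- lid_edge (a point): Middle of the lid's free edge bar (its axis), 110 mm from the pin.
- lip (a point): Steel lip at box +x end, 80 mm wide, 4 mm thick. Point: its underside where the flat part begins, 77.5 mm above the counter (2 mm above the closed lid's top), 56 mm to +x of the box origin. The flat part runs on to +x; to -x a 9 mm mouth flares up by 5 mm and leads in an edge up to 4 mm high. Edge bar's front: 4.5 mm short of the mouth when flat and drawn back, 6.5 mm past this point when home.
- pitcher: Bystander: steel milk pitcher, 86 mm wide, 95 mm high, handle on its +y side. Origin: centre of its underside. Leave it alone.
- cup: Bystander: white cup, 84 mm across, 65 mm high. Origin: centre of its underside. Leave it alone.
- sugar_jar: Bystander: glass jar with a steel cap, 68 mm across, 90 mm high. Origin: centre of its underside. Leave it alone.
- tin: Bystander: round dark tin with a brass-coloured lid, 74 mm across, 80 mm high. Origin: centre of its underside. Leave it alone.
- saucer: Bystander: white saucer, 120 mm across, 18 mm high. Origin: centre of its underside. Leave it alone.
- tamper: Bystander: steel tamper, 58 mm across, 82 mm high. Origin: centre of its underside. Leave it alone.
- spoon: Bystander: steel spoon lying flat, 160 mm long, up to 52 mm wide. Origin: centre of its underside. Leave it alone.
Things that resemble listed ones, but are neither listed nor needed, are in the scene too. Leave any turquoise look-alike of the tea_box alone.

How it is judged (in metres and radians):
On the way, in this order (a step that is already met when the one before it is completed fails the run):
1. the lid is folded over, down onto the box (value of joint lid below 0.3 rad), for 0.05 s.
2. the lid is tucked beneath the lip (value of joint lid below 0.05 rad and value of joint lid_slide above 0.015 m), for 0.2 s.
At the end, for the whole second after the job is handed in: The lid lies flat (within 0.05 rad) and has been pushed at least 15 of its 20 mm home, so that its edge is held beneath the lip; the box stands at rest, level, on the counter, within 50 mm of where it stood (all of step 2 and linear speed of tea_box below 0.01 m/s and height (world z) of tea_box below 0.005 m and angle between tea_box's own z axis and vertical below 0.05 rad and distance of tea_box from where it was at the start of the episode below 0.05 m); the robot touches nothing.
It fails at once if the box is lifted or tipped (height (world z) of tea_box above 0.01 m or angle between tea_box's own z axis and vertical above 0.1 rad).
It fails at once if the box is shoved along the counter by more than 50 mm (distance of tea_box from where it was at the start of the episode above 0.05 m).
It fails at once if a bystander is moved by more than 25 mm (distance of any of pitcher, cup, sugar_jar, tin, saucer, tamper, spoon from where it was at the start of the episode above 0.025 m).
It also fails if it takes over 35 s, if anything falls off the work surface, if the arm or the gripper's body presses on something with over 40 N, if the wrist force passes 120 N, or if a joint passes its speed limit or range.

## Robot

A 7-joint arm with a two-finger parallel gripper is mounted at the origin on the work surface. World frame = base frame: x ahead of the robot, y to its left, z up, the work surface at z = 0. Lengths are in mm, angles in rad, forces in N, time in s.
With the tool pointing down it reaches from about 425 to 925 mm from the base axis. Payload 6.8 kg.
Tool frame: the origin (TCP) lies at the very end of the fingers, on their centre line; the grasp point (between the pads) lies 19 mm behind it; z points along the fingers, y is the direction in which the jaws open and shut (so a half turn about z gives the same grasp; the last joint's range is limited). The gripper opens to 85 mm and grips with 20 to 120 N. Pads are 22 mm wide; open, the fingers measure 114 mm over their backs; the gripper's body (76 mm by 85 mm) begins 54 mm behind the grasp point. The pads swing forward as they close: fully open they stand 13 mm farther back than shut.
Start: joints at [-1.379, 0.477, 0.022, 1.555, -0.011, 1.109, -0.083], TCP at [199.343, 644.91, 231.308] pointing down, gripper open.
Joint ranges: [-2.96, 2.96], [-0.34, 2.1], [-1.41, 1.46], [0.24, 2.44], [-1.37, 4.51], [0.17, 1.92], [-2.96, 2.96]. Speed limits (rad/s): [2.39, 2.39, 3.14, 3.14, 3.14, 3.14, 3.14].

## Interface

Orientations are given as a 3x3 rotation matrix whose columns are the frame's x, y, z axes.
In Python, from rig import env, read_camera, camera_model, finish_job gives the robot as it stands.
- The arm moves only by the shell command python3 -m handwheel 'ROWS' [FORCE]. ROWS is JSON, a list of rows, each an object with "slide": the shift along the tool's x, y, z in cm, a list of three; "twist": the turn, a rotation vector about the tool's x, y, z in rad, a list of three; "jaw": the finger opening in cm, from 0 to 8.54. A call has 1 to 10 rows; each row is the pose to reach, as a shift and turn from the pose measured when the call began, along the tool's axes at that moment; what a row does not reach only later rows make up. A row lasts 1/12 s, in which the tool goes at most 41.7 mm and 7.16 degrees, less where a joint would pass 70% of its speed; a pose out of reach is approached as far as the arm can. A call with a gripper value outside its range is refused whole. The fingers move at their own pace and stop on an object; FORCE is the grip in N (left out, the last holds). Time passes only in rows, so rows that repeat a pose let the fingers close. It gives the time, the measured TCP pose, the force and the opening at its end, in the units of the state.
- env.read_state(): the state, without advancing time (a new reading comes with each control period).
- read_camera(name): name is "scene" or "top" or "wrist"; returns the picture (384x512x3 uint8, red, green, blue); there is no depth.
- camera_model(name): a dict with "K" (3x3 intrinsics, pixels), "R" (3x3) and "t" (3): a world point X has camera coordinates R X + t. Camera axes: x right, y down, z forward; pixel columns grow to the right and rows downward; lengths in mm; the calibration is good to about 2 mm. A picture is of the moment at which its call begins: read the wrist's pose just before it. camera_model takes no time and is no camera call; for the wrist camera it gives the pose at the moment of the call.
- finish_job(): hands the job in, once; it reports no verdict.
The state is a dict: "t": time; "joints": joint angles; "qd": joint speeds; "joint_efforts": joint torques, N m; "ee_pos": TCP position; "tcp_rot": TCP orientation; "wrist_force": force on the tool from outside, world axes, zero at the start; "wrist_torque": the same for the moment, N m; "grip_width": finger opening in mm.
Only numpy, scipy, OpenCV 4.12 (cv2) and the standard library are available. Lean on these libraries where they do the work, as an engineer would, in place of code of your own. Each camera call takes 0.05 s, during which the arm holds its last target. There are 200 camera calls.

## Working session

There is one attempt and no reset: what is moved stays moved. The work goes in short steps, Python scripts to look and compute and a shell command to move; the robot and the scene stay as the last step left them, time stands still between calls to the robot, and variables do not carry over. Pictures are saved under pics/ and viewed, about 8 in all and at most 12, crops included, and the job is handed in when it is done.

```bash
mkdir -p pics; ls; python3 - <<'E'
from rig import env, read_camera, camera_model
import cv2, numpy as np
ims=[]
for n in ("scene","top"):
    im=read_camera(n); np.save(f"pics/{n}0.npy",im); cv2.imwrite(f"pics/{n}0.png",im[:,:,::-1])
    m=camera_model(n); print(n,np.round(m["K"],1).tolist(),np.round(m["R"],3).tolist(),np.round(m["t"],1).tolist())
s=env.read_state(); print({k:np.round(v,3).tolist() for k,v in s.items()})
E
```

```text
pics
scene [[373.0, 0.0, 254.1], [0.0, 373.0, 193.2], [0.0, 0.0, 1.0]] [[-0.598, 0.801, -0.019], [0.6, 0.432, -0.673], [-0.531, -0.414, -0.74]] [315.1, -263.4, 1652.2]
top [[371.1, 0.0, 257.2], [0.0, 371.1, 190.2], [0.0, 0.0, 1.0]] [[0.008, -1.0, -0.0], [-0.998, -0.008, -0.069], [0.069, 0.001, -0.998]] [26.1, 528.0, 1224.0]
{'t': 0.1, 'joints': [-1.379, 0.478, 0.022, 1.556, -0.012, 1.109, -0.083], 'qd': [0.0, -0.003, -0.001, -0.003, 0.001, -0.001, 0.001], 'joint_efforts': [0.004, -59.776, 1.613, -28.195, 0.013, 0.005, -0.0], 'ee_pos': [199.216, 644.375, 230.414], 'tcp_rot': [[-0.955, 0.295, -0.0], [0.295, 0.955, -0.002], [-0.0, -0.002, -1.0]], 'wrist_force': [1.032, -0.667, 0.418], 'wrist_torque': [-0.022, -0.017, -0.005], 'grip_width': 85.447}
```

View pics/scene0.png

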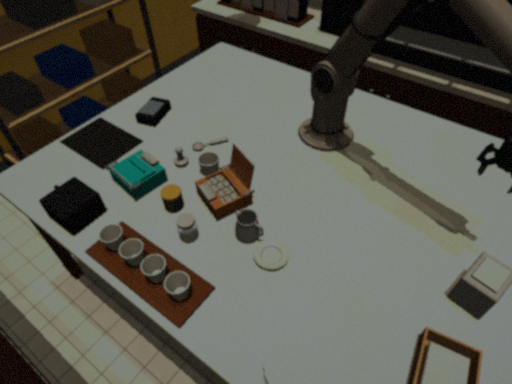

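View pics/top0.png

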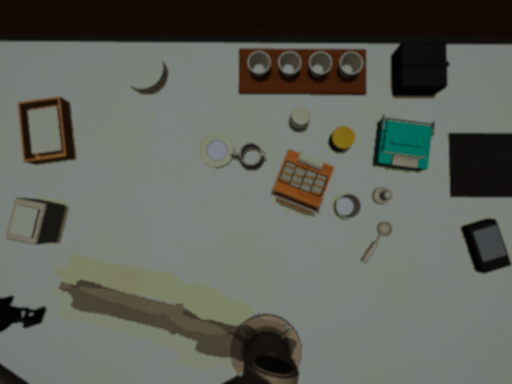

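The candidates are the wooden box at top (303,180) / scene (225,190), the turquoise box at top (405,143) / scene (138,172), and the wooden frame at top (45,130). I choose the wooden one with the sachets and raised lid, and will check it in a crop.

```bash
python3 - <<'E'
import cv2, numpy as np
a=np.load("pics/top0.npy")[140:225,250:360]; b=np.load("pics/scene0.npy")[140:225,180:270]
f=lambda x:cv2.convertScaleAbs(cv2.resize(x[:,:,::-1],None,fx=600/x.shape[0]*.58*1.1,fy=600/x.shape[0]*.58*1.1,interpolation=cv2.INTER_CUBIC),alpha=1.6)
A,B=f(a),f(b);h=min(len(A),len(B));print(A.shape,B.shape)
o=np.hstack([A[:h],B[:h]]);o=cv2.resize(o,(800,int(h*800/o.shape[1])));cv2.imwrite("pics/crop0.png",o);print(o.shape)
E
```

```text
(383, 495, 3) (383, 405, 3)
(340, 800, 3)
```

View pics/crop0.png

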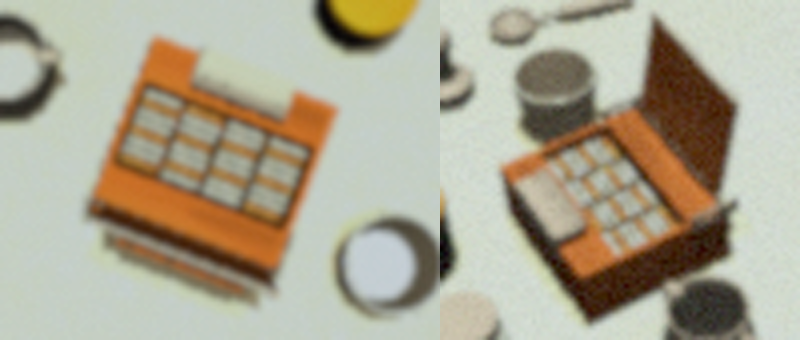

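The crop shows the wooden box: lip at its far edge (crop (245,80)), lid standing up at the near edge, hinge towards the robot, cup close to the right. Ray-casting corners.

```bash
cat > h.py <<'E'
import numpy as np
from rig import env, read_camera, camera_model
def ray(m,uv,z):
    R,t=np.array(m["R"]),np.array(m["t"]);c=-R.T@t
    d=R.T@np.linalg.solve(np.array(m["K"]),[uv[0],uv[1],1.]); return c+d*(z-c[2])/d[2]
def proj(m,X):
    p=np.array(m["K"])@(np.array(m["R"])@np.asarray(X)+m["t"]);return p[:2]/p[2]
E
python3 - <<'E'
from h import *
m=camera_model("top")
for n,p in dict(TL=(153,38),TR=(337,107),BL=(92,202),BR=(275,270),lip1=(200,50),lip2=(297,85),lidL=(105,235),lidR=(258,300)).items():
    q=(250+p[0]/4.005-.4,140+p[1]/4.005-.4); print(n,q,ray(m,q,68 if n[0]in'TB' else 180 if n[:3]=='lid' else 81)[:2].round(1))
for n,p,z in [("cup",(347,206),65),("pitcher",(252,156),95),("tin",(343,138),80)]: print(n,ray(m,p,z).round(0))
s=camera_model("scene")
# lid top corners in scene crop
for p in [(655,15),(737,103)]:
    q=((p[0]-440)/4.005+180,p[1]/4.005+140); print(q,[ray(s,q,z).round(0).tolist() for z in (175,183)])
w=camera_model("wrist");e=env.read_state();R=np.array(e["tcp_rot"])
print(w["K"]); C=-np.array(w["R"]).T@w["t"];print("cam in tool",R.T@(C-e["ee_pos"]),"\n",np.array(w["R"])@R)
E
```

```text
TL (287.80224719101125, 149.08813982521846) [658.4 -67.8]
TR (333.7448189762797, 166.31660424469413) [ 603.4 -216.2]
BL (272.57128589263425, 190.03695380774033) [525.1 -19.1]
BR (318.2641697877653, 207.01573033707865) [ 471.7 -165.7]
lip1 (299.5375780274657, 152.0843945068664) [ 646.6 -104.3]
lip2 (323.75730337078653, 160.8234706616729) [ 619.  -181.7]
lidL (275.8172284644195, 198.27665418227215) [493.4 -24.1]
lidR (314.0194756554307, 214.5063670411985) [ 447.2 -135. ]
cup [ 476. -259.   65.]
pitcher [631.  47.  95.]
tin [ 694. -244.   80.]
(233.6828963795256, 143.74531835205994) [[445.0, -149.0, 175.0], [452.0, -143.0, 183.0]]
(254.1573033707865, 165.71785268414482) [[494.0, -20.0, 175.0], [501.0, -15.0, 183.0]]
[[298.57569377   0.         260.06581944]
 [  0.         298.57569377 193.35002307]
 [  0.           0.           1.        ]]
cam in tool [  76.0633188     1.28235495 -142.78229478] 
 [[-8.87387370e-04  9.99999563e-01 -2.95837549e-04]
 [-9.54119549e-01 -9.35255047e-04 -2.99424468e-01]
 [-2.99424613e-01  1.65588974e-05  9.54119961e-01]]
```

```bash
python3 -m handwheel '[{"slide":[-27.9,-22.1,-10],"twist":[0,0,0],"jaw":0},{"slide":[-27.9,-22.1,-10],"twist":[0,0,0],"jaw":0},{"slide":[-27.9,-22.1,-10],"twist":[0,0,0],"jaw":0},{"slide":[-27.9,-22.1,-10],"twist":[0,0,0],"jaw":0},{"slide":[-27.9,-22.1,-10],"twist":[0,0,0],"jaw":0},{"slide":[-27.9,-22.1,-10],"twist":[0,0,0],"jaw":0},{"slide":[-27.9,-22.1,-10],"twist":[0,0,0],"jaw":0},{"slide":[-27.9,-22.1,-10],"twist":[0,0,0],"jaw":0},{"slide":[-27.9,-22.1,-10],"twist":[0,0,0],"jaw":0},{"slide":[-27.9,-22.1,-10],"twist":[0,0,0],"jaw":0}]' 60
cat > st.py <<'E'
from h import *
import sys
def go(X,yaw=None):
    s=env.read_state();R=np.array(s["tcp_rot"])
    print("slide cm",(R.T@(np.array(X)-s["ee_pos"])/10).round(2),"t",s["t"],"pos",np.round(s["ee_pos"],1),"x",R[:,0].round(3),"z",R[:,2].round(3))
if len(sys.argv)>3: go([float(v) for v in sys.argv[1:4]])
E
python3 st.py 560 -115 330
```

```text
t: 0.93
ee_pos: [406.4, 343.9, 333.0]
tcp_rot: [[-0.952, 0.307, 0.004], [0.307, 0.952, -0.002], [-0.004, -0.001, -1.0]]
wrist_force: [1.0, 0.1, -0.3]
grip_width: -0.3
slide cm [-28.69 -38.97   0.45] t 0.9333 pos [406.4 343.9 333. ] x [-0.952  0.307 -0.004] z [ 0.004 -0.002 -1.   ]
```

```bash
python3 -m handwheel '[{"slide":[-28.7,-39,0.4],"twist":[0,0,0.04],"jaw":0},{"slide":[-28.7,-39,0.4],"twist":[0,0,0.04],"jaw":0},{"slide":[-28.7,-39,0.4],"twist":[0,0,0.04],"jaw":0},{"slide":[-28.7,-39,0.4],"twist":[0,0,0.04],"jaw":0},{"slide":[-28.7,-39,0.4],"twist":[0,0,0.04],"jaw":0},{"slide":[-28.7,-39,0.4],"twist":[0,0,0.04],"jaw":0},{"slide":[-28.7,-39,0.4],"twist":[0,0,0.04],"jaw":0},{"slide":[-28.7,-39,0.4],"twist":[0,0,0.04],"jaw":0},{"slide":[-28.7,-39,0.4],"twist":[0,0,0.04],"jaw":0},{"slide":[-28.7,-39,0.4],"twist":[0,0,0.04],"jaw":0}]'
python3 -m handwheel '[{"slide":[-5,-7,0],"twist":[0,0,0],"jaw":0},{"slide":[-5,-7,0],"twist":[0,0,0],"jaw":0},{"slide":[-5,-7,0],"twist":[0,0,0],"jaw":0},{"slide":[-5,-7,0],"twist":[0,0,0],"jaw":0}]'
python3 - <<'E'
from h import *; import cv2,pickle
m=camera_model("wrist");im=read_camera("wrist");pickle.dump((m,im),open("pics/w1.pkl","wb"))
cv2.imwrite("pics/w1.png",cv2.convertScaleAbs(cv2.resize(im[:,:,::-1],(800,600)),alpha=1.3))
E
python3 st.py 440 -71 230
```

```text
t: 1.77
ee_pos: [535.4, -44.9, 330.4]
tcp_rot: [[-0.939, 0.344, 0.004], [0.344, 0.939, -0.002], [-0.004, -0.0, -1.0]]
wrist_force: [0.1, 0.5, 0.3]
grip_width: 0.3
t: 2.1
ee_pos: [557.9, -131.3, 330.2]
tcp_rot: [[-0.937, 0.35, 0.003], [0.35, 0.937, -0.003], [-0.004, -0.002, -1.0]]
wrist_force: [-0.1, 0.6, -0.1]
grip_width: -0.1
slide cm [13.09  1.32  9.96] t 2.15 pos [ 558.  -128.5  330. ] x [-0.938  0.346 -0.003] z [ 0.003 -0.002 -1.   ]
```

View pics/w1.png

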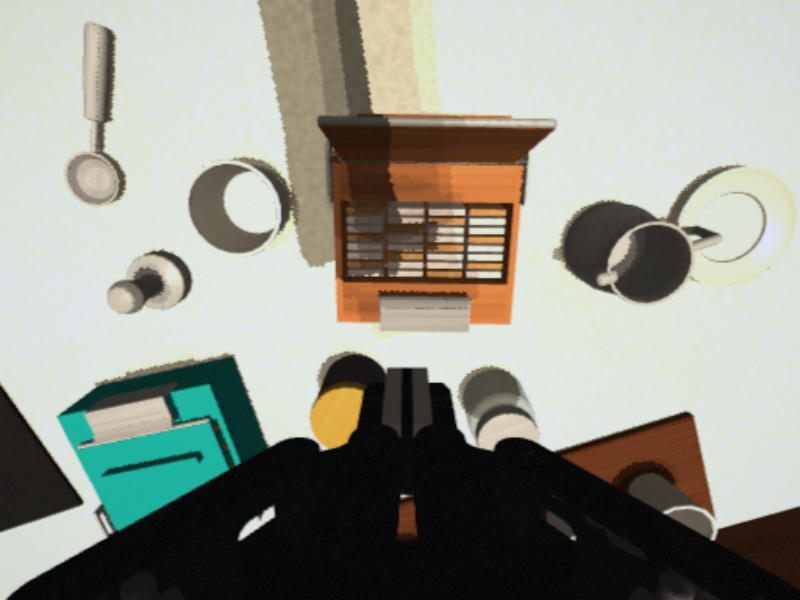

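The view shows the box aligned with the tool: lip end at the bottom (337–511, 323), lid edge at the top (320–555, 120), cup left, pitcher right.

```bash
python3 - <<'E'
from h import *; import pickle
m,im=pickle.load(open("pics/w1.pkl","rb"))
r=lambda u,v,z:ray(m,((u+.5)/1.5625-.5,(v+.5)/1.5625-.5),z)
a,b=r(337,322.5,68),r(511,324.5,68)
d=(a-b)[:2];print("front corners",a.round(1),b.round(1),np.linalg.norm(d)) 
y=(b-a)[:2]/np.linalg.norm(d); x=np.array([y[1],-y[0]]); print("yaw",np.arctan2(x[1],x[0]))
c=(a+b)[:2]/2-75*x; print("centre",c, "y",y,"pin",c-70*x)
bx=lambda p:((p[:2]-c)@x,(p[:2]-c)@y)
print("lip far",[np.round(bx(r(u,v,80)),1) for u,v in((380,331),(470,332))])
print("lip mouth",[np.round(bx(r(u,v,84)),1) for u,v in((382,292),(469,296))])
# lid edge: intersect with arc radius 112 about pin
e=[r(320,119,z) for z in (150,183)],[r(555,121,z) for z in (150,183)]
print("edge",[[np.round(bx(p),1) for p in q] for q in e])
for th in np.arange(1.4,2.05,.1):
    p=c+x*(-70+112*np.cos(th)); uv=proj(m,[*p,73+112*np.sin(th)]); print(th.round(1),((uv+.5)*1.5625).round(0))
E
```

```text
front corners [ 602.6 -215.8   68. ] [660.7 -66.   68. ] 160.6955811591692
yaw -0.36992878681161956
centre [ 561.76967587 -113.8134415 ] y [0.36154904 0.9323531 ] pin [496.50495922 -88.50500891]
lip far [array([ 78.3, -40. ]), array([78.2, 41.1])]
lip mouth [array([ 40.4, -37.8]), array([43.2, 37.9])]
edge [[array([-94.8, -73.8]), array([-92.7, -68. ])], [array([-95.4,  77.9]), array([-93.2,  68.2])]]
1.4 [436. 195.]
1.5 [436. 176.]
1.6 [437. 156.]
1.7 [438. 136.]
1.8 [438. 116.]
1.9 [438.  96.]
2.0 [438.  78.]
```

```bash
cat > uv.py <<'E'
from h import *
P=np.array([496.5,-88.5]);x=np.array([.9323,-.3615]);y=np.array([.3615,.9323])
s=env.read_state();d=np.array(s["ee_pos"]);q=d[:2]-P;R=np.array(s["tcp_rot"]);f=np.array(s["wrist_force"])
print("t %.2f u %.1f v %.1f z %.1f"%(s["t"],q@x,q@y,d[2]),"F u,v,z",np.round([f[:2]@x,f[:2]@y,f[2]],1),"xaxis",np.round([R[:2,0]@x,R[:2,0]@y,R[2,0]],3),"z",R[:,2].round(3))
E
python3 -m handwheel '[{"slide":[13.1,1.7,11],"twist":[0,0,0.016],"jaw":0},{"slide":[13.1,1.7,11],"twist":[0,0,0.016],"jaw":0},{"slide":[13.1,1.7,11],"twist":[0,0,0.016],"jaw":0},{"slide":[13.1,1.7,11],"twist":[0,0,0.016],"jaw":0},{"slide":[13.1,1.7,11],"twist":[0,0,0.016],"jaw":0},{"slide":[13.1,1.7,11],"twist":[0,0,0.016],"jaw":0},{"slide":[13.1,1.7,11],"twist":[0,0,0.016],"jaw":0}]'
python3 uv.py
```

```text
t: 2.73
ee_pos: [442.0, -65.9, 220.3]
tcp_rot: [[-0.934, 0.358, 0.004], [0.358, 0.934, -0.001], [-0.004, 0.0, -1.0]]
wrist_force: [0.4, -0.5, 1.1]
grip_width: -0.1
t 2.73 u -59.0 v 1.4 z 220.3 F u,v,z [ 0.5 -0.4  1.1] xaxis [-1.    -0.003 -0.004] z [ 0.004 -0.001 -1.   ]
```

```bash
python3 -m handwheel '[{"slide":[0,-0.1,4],"twist":[0,0,0],"jaw":0},{"slide":[0,-0.1,7],"twist":[0,0,0],"jaw":0},{"slide":[0,-0.1,8.5],"twist":[0,0,0],"jaw":0},{"slide":[0,-0.1,8.5],"twist":[0,0,0],"jaw":0},{"slide":[0,-0.1,8.5],"twist":[0,0,0],"jaw":0}]' >/dev/null; python3 uv.py
python3 -m handwheel '[{"slide":[-0.8,0,0],"twist":[0,0,0],"jaw":0},{"slide":[-1.6,0,0],"twist":[0,0,0],"jaw":0},{"slide":[-2.4,0,0],"twist":[0,0,0],"jaw":0},{"slide":[-3,0,0],"twist":[0,0,0],"jaw":0},{"slide":[-3.6,0,0],"twist":[0,0,0],"jaw":0},{"slide":[-4.2,0,0],"twist":[0,0,0],"jaw":0}]'>/dev/null; python3 uv.py
python3 - <<'E'
from h import *; import cv2
a=read_camera("wrist");b=read_camera("scene")[120:220,170:290]
b=cv2.resize(b,(400,333),interpolation=cv2.INTER_CUBIC);o=np.zeros((333,844,3),np.uint8);o[:,:444]=cv2.resize(a,(444,333));o[:,444:]=b
cv2.imwrite("pics/p2.png",cv2.convertScaleAbs(cv2.resize(o[:,:,::-1],(800,316)),alpha=1.4))
E
```

```text
t 3.15 u -57.0 v 0.9 z 135.9 F u,v,z [ 0.5 -0.1 -0.1] xaxis [-1.    -0.003 -0.005] z [ 0.005 -0.002 -1.   ]
t 3.65 u -14.3 v 1.0 z 136.4 F u,v,z [-0.6  0.3  1.4] xaxis [-1.    -0.003 -0.005] z [ 0.005 -0.002 -1.   ]
```

View pics/p2.png

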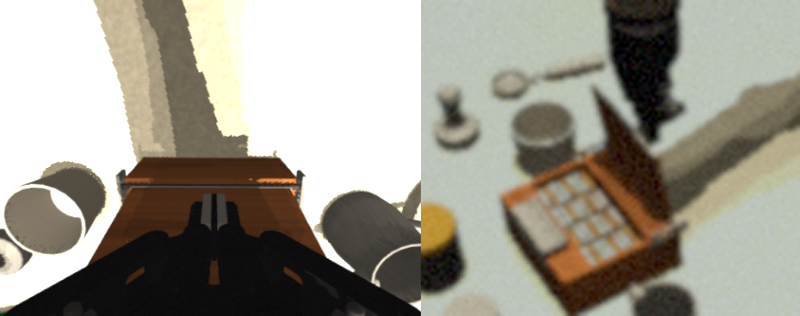

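The finger is behind the lid, which has come forward to about upright or less, with light force. Carrying on along the arc.

```bash
python3 -m handwheel '[{"slide":[-1,0,0.4],"twist":[0,0,0],"jaw":0},{"slide":[-1.9,0,0.9],"twist":[0,0,0],"jaw":0},{"slide":[-2.6,0,1.5],"twist":[0,0,0],"jaw":0},{"slide":[-3.3,0,2],"twist":[0,0,0],"jaw":0},{"slide":[-3.6,0,2.3],"twist":[0,0,0],"jaw":0}]'>/dev/null; python3 uv.py
python3 -m handwheel '[{"slide":[-0.3,0,0.4],"twist":[0,0,0],"jaw":0},{"slide":[-0.6,0,0.9],"twist":[0,0,0],"jaw":0},{"slide":[-0.8,0,1.3],"twist":[0,0,0],"jaw":0}]'>/dev/null; python3 uv.py
python3 - <<'E'
from h import *; import cv2,pickle
m=camera_model("wrist");a=read_camera("wrist");b=read_camera("scene")[120:220,170:290];pickle.dump((m,a),open("pics/w3.pkl","wb"))
b=cv2.resize(b,(400,333),interpolation=cv2.INTER_CUBIC);o=np.zeros((333,844,3),np.uint8);o[:,:444]=cv2.resize(a,(444,333));o[:,444:]=b
cv2.imwrite("pics/p3.png",cv2.convertScaleAbs(cv2.resize(o[:,:,::-1],(800,316)),alpha=1.4))
E
```

```text
t 4.17 u 23.8 v 1.0 z 112.8 F u,v,z [-1.9  0.5  4.7] xaxis [-1.    -0.003 -0.007] z [ 0.006 -0.003 -1.   ]
t 4.42 u 33.8 v 1.0 z 100.1 F u,v,z [ 1.2 -0.8  6.4] xaxis [-1.    -0.003 -0.01 ] z [ 0.009 -0.004 -1.   ]
```

View pics/p3.png

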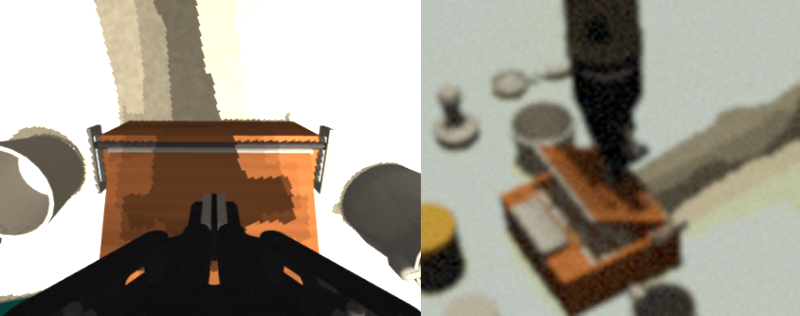

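The lid is at about 0.5 rad, with the fingertip on its hinge-side area. Pressing it down.

```bash
python3 -m handwheel '[{"slide":[-0.3,0,0.6],"twist":[0,0,0],"jaw":0},{"slide":[-0.5,0,1.2],"twist":[0,0,0],"jaw":0},{"slide":[-0.6,0,1.8],"twist":[0,0,0],"jaw":0},{"slide":[-0.6,0,2.3],"twist":[0,0,0],"jaw":0},{"slide":[-0.6,0,2.4],"twist":[0,0,0],"jaw":0}]'>/dev/null; python3 uv.py
python3 - <<'E'
from h import *; import cv2,pickle
m=camera_model("wrist");a=read_camera("wrist");b=read_camera("scene")[120:220,170:290];pickle.dump((m,a),open("pics/w4.pkl","wb"))
P=np.array([496.5,-88.5]);x=np.array([.9323,-.3615]);y=np.array([.3615,.9323])
for u in (-5,0,4,20): print(u,[(proj(m,[*(P+x*u+y*v),73])*800/512).round(0).tolist() for v in (-60,60)])
a=cv2.convertScaleAbs(cv2.resize(a,(800,600))[150:],alpha=1.4)
cv2.imwrite("pics/p4.png",a[:,:,::-1])
E
```

```text
t 4.93 u 41.0 v 1.0 z 75.9 F u,v,z [2.  0.2 7.1] xaxis [-1.    -0.002 -0.012] z [ 0.011 -0.005 -1.   ]
-5 [[210.0, 255.0], [589.0, 256.0]]
0 [[212.0, 271.0], [587.0, 271.0]]
4 [[213.0, 283.0], [586.0, 283.0]]
20 [[219.0, 329.0], [580.0, 329.0]]
```

View pics/p4.png

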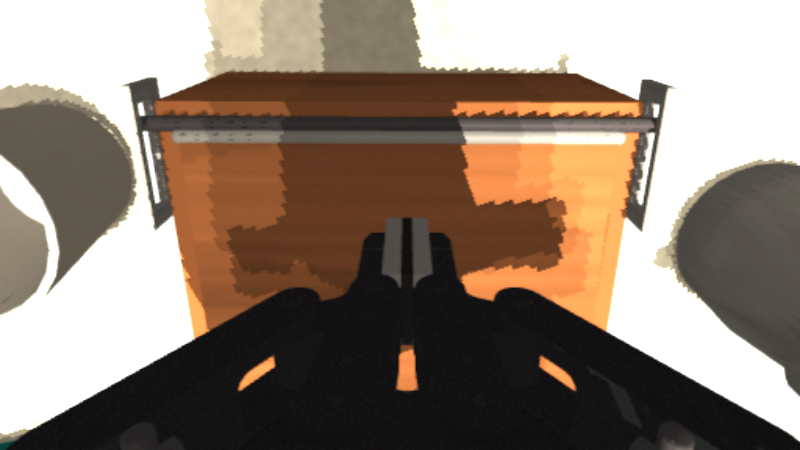

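The pin rod (row ~275 against 271 predicted) is still drawn back and the lid is nearly flat. Pressing slightly and sliding to the ridge.

```bash
python3 -m handwheel '[{"slide":[0,0,0.15],"twist":[0,0,0],"jaw":0},{"slide":[0,0,0.15],"twist":[0,0,0],"jaw":0}]'>/dev/null; python3 uv.py
python3 -m handwheel '[{"slide":[-0.6,0,0],"twist":[0,0,0],"jaw":0},{"slide":[-1.2,0,0],"twist":[0,0,0],"jaw":0},{"slide":[-1.5,0,0],"twist":[0,0,0],"jaw":0}]'>/dev/null; python3 uv.py
python3 -m handwheel '[{"slide":[-0.3,0,0],"twist":[0,0,0],"jaw":0},{"slide":[-0.6,0,0],"twist":[0,0,0],"jaw":0},{"slide":[-0.8,0,0],"twist":[0,0,0],"jaw":0}]'>/dev/null; python3 uv.py
```

```text
t 5.20 u 41.2 v 1.0 z 75.3 F u,v,z [-2.2  0.4  9.6] xaxis [-1.    -0.002 -0.012] z [ 0.011 -0.004 -1.   ]
t 5.45 u 54.8 v 1.0 z 75.3 F u,v,z [-5.9  0.1  8.3] xaxis [-1.    -0.002 -0.008] z [ 0.008 -0.003 -1.   ]
t 5.70 u 61.3 v 0.9 z 75.3 F u,v,z [-5.4  0.8  8.9] xaxis [-1.    -0.002 -0.005] z [ 0.004 -0.001 -1.   ]
```

```bash
python3 -m handwheel '[{"slide":[-0.4,0,0.05],"twist":[0,0,0],"jaw":0},{"slide":[-0.8,0,0.05],"twist":[0,0,0],"jaw":0},{"slide":[-1,0,0.05],"twist":[0,0,0],"jaw":0}]'>/dev/null; python3 uv.py
python3 -m handwheel '[{"slide":[-0.3,0,0.05],"twist":[0,0,0],"jaw":0},{"slide":[-0.6,0,0.05],"twist":[0,0,0],"jaw":0}]'>/dev/null; python3 uv.py
python3 -m handwheel '[{"slide":[-0.2,0,0.05],"twist":[0,0,0],"jaw":0},{"slide":[-0.4,0,0.05],"twist":[0,0,0],"jaw":0}]'>/dev/null; python3 uv.py
```

```text
t 5.95 u 68.1 v 0.9 z 74.8 F u,v,z [-9.9  0.2 15.5] xaxis [-1.    -0.002  0.003] z [-0.002  0.002 -1.   ]
t 6.12 u 70.1 v 1.0 z 74.5 F u,v,z [-15.1  -1.   20.8] xaxis [-1.    -0.002  0.012] z [-0.01   0.006 -1.   ]
t 6.28 u 70.9 v 1.0 z 74.4 F u,v,z [-14.7  -0.4  21.6] xaxis [-1.    -0.002  0.018] z [-0.016  0.009 -1.   ]
```

```bash
python3 - <<'E'
from h import *; import cv2,pickle
m=camera_model("wrist");a=read_camera("wrist");b=read_camera("scene")[120:220,170:290]
P=np.array([496.5,-88.5]);x=np.array([.9323,-.3615]);y=np.array([.3615,.9323])
for u in (0,5,10,20): print(u,[(proj(m,[*(P+x*u+y*v),73])*500/512).round(0).tolist() for v in (-60,60)])
b=cv2.resize(b,(450,375),interpolation=cv2.INTER_CUBIC);o=np.zeros((375,800,3),np.uint8);o[:,:350]=cv2.resize(a,(500,375))[:,75:425];o[:,350:]=b
cv2.imwrite("pics/p5.png",cv2.convertScaleAbs(o[:,:,::-1],alpha=1.4))
E
```

```text
0 [[125.0, 109.0], [374.0, 109.0]]
5 [[126.0, 119.0], [373.0, 120.0]]
10 [[127.0, 130.0], [372.0, 130.0]]
20 [[130.0, 150.0], [369.0, 150.0]]
```

View pics/p5.png

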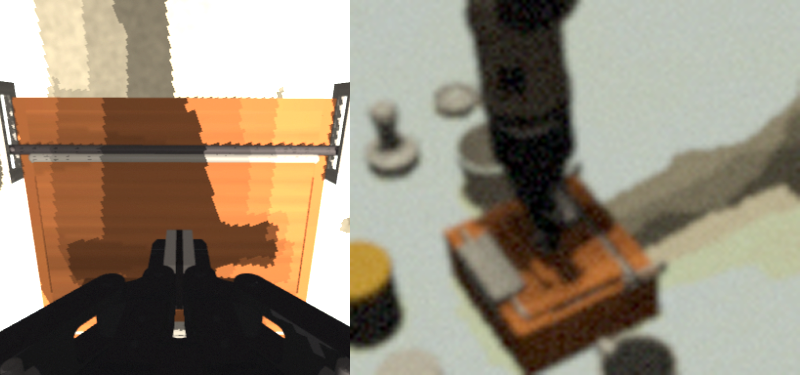

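The pin is now at row ~150, where slide = 20 mm is predicted, and the lid is flat under the lip with the box in place. Lifting straight off.

```bash
python3 -m handwheel '[{"slide":[0,0,-0.2],"twist":[0,0,0],"jaw":0},{"slide":[0.05,0,-0.5],"twist":[0,0,0],"jaw":0},{"slide":[0.1,0,-1.5],"twist":[0,0,0],"jaw":0},{"slide":[0.1,0,-4],"twist":[0,0,0],"jaw":0},{"slide":[0.1,0,-8],"twist":[0,0,0],"jaw":0},{"slide":[0.1,0,-12],"twist":[0,0,0],"jaw":0},{"slide":[0.1,0,-16],"twist":[0,0,0],"jaw":0},{"slide":[0.1,0,-20],"twist":[0,0,0],"jaw":0},{"slide":[0.1,0,-20],"twist":[0,0,0],"jaw":0},{"slide":[0.1,0,-20],"twist":[0,0,0],"jaw":0}]'>/dev/null; python3 uv.py
python3 - <<'E'
from h import *; import cv2,pickle
m=camera_model("wrist");a=read_camera("wrist");b=read_camera("scene")[120:220,170:290]
P=np.array([496.5,-88.5]);x=np.array([.9323,-.3615]);y=np.array([.3615,.9323])
for n,u,z in (("pin0",0,73),("pin20",20,73),("ridge",92,86),("front",145,68),("back",-5,68)): print(n,[(proj(m,[*(P+x*u+y*v),z])*600/512-[50,0]).round(0).tolist() for v in (-60,60)])
b=cv2.resize(b,(300,250),interpolation=cv2.INTER_CUBIC);o=np.zeros((450,800,3),np.uint8);o[:,:500]=cv2.resize(a,(600,450))[:,50:550];o[:250,500:]=b
cv2.imwrite("pics/p6.png",cv2.convertScaleAbs(o[:,:,::-1],alpha=1.3))
E
```

```text
t 7.22 u 74.9 v 0.6 z 277.2 F u,v,z [-0.5 -0.2 -0.5] xaxis [-1.    -0.002  0.014] z [-0.011  0.009 -1.   ]
pin0 [[189.0, 121.0], [315.0, 121.0]]
pin20 [[190.0, 143.0], [314.0, 143.0]]
ridge [[191.0, 218.0], [312.0, 218.0]]
front [[197.0, 261.0], [307.0, 261.0]]
back [[190.0, 116.0], [314.0, 116.0]]
```

View pics/p6.png

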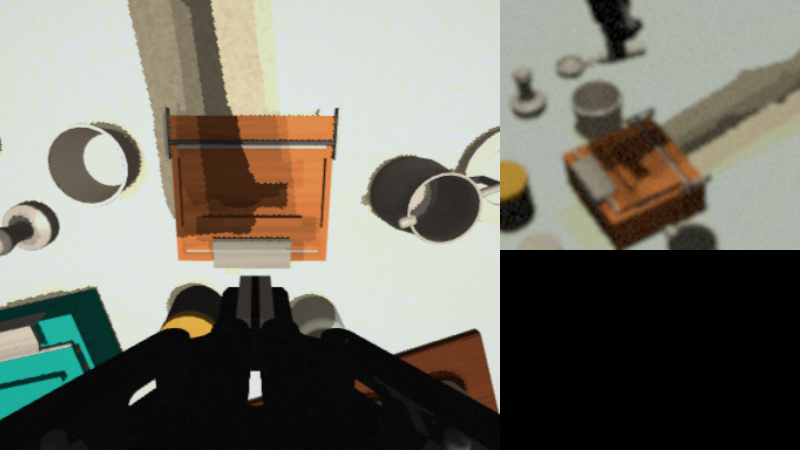

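The lid lies flat after release. The pin is at row ~143 (20 mm predicted there), the edge is under the lip, and the box front is at row 261 as predicted for its original place. Handing in.

```bash
python3 -c "
from rig import finish_job; print(finish_job())"; python3 uv.py
```

```text
the job is handed in; nothing more can be done
None
the job is handed in; nothing more can be done
```

The tea box is closed and handed in. I folded the lid over with the shut fingertips, pressed it flat with the hinge pin still drawn back, and pushed it along by the ridge until it was home under the lip. Then I lifted the fingers straight off.

- **Lid:** in the last wrist picture, after letting go, it lies flat. The pin sits where a 20 mm slide is predicted, and the edge bar is beneath the lip.
- **Box and bystanders:** the box's front edge is where it was first measured, to within a few millimetres. I saw no sign of any bystander being moved, though I did not measure their positions.
- **Robot:** the wrist force was back to about zero, with the fingers about 200 mm clear of the box. The clock read about 7.3 s of the 35 s allowed.
- **A disagreement:** the lid reached its stop with the fingertip about 10 mm short of where I expected (70.9 mm from the pin's start instead of about 81). The fingers probably met the ridge sooner than my half-width assumed, but I did not check this. Pressing and pushing at the stop peaked at about 22 N down and 15 N along.

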